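Offer the stopper dish, turned to the guest's side

TASK

The jar standing against the dish's upright grip is in the way: put it into the gap in the row on the low wooden shelf, upright, in line with the two jars there and midway between them, and let go of it. Then take the dish by its upright grip, lift it straight up from the mat and, in the air above the mat, turn it level through a quarter turn so that its flat tongue, which points away from the robot, points to the side of the table where the mug stands, with the loose wooden ball staying in the middle of the dish. Finish still holding the dish there, level and still, some 10 cm above the mat, ready for a guest to take it by the tongue, and leave everything else standing where it is.

Things in the scene. Friction and masses are not known exactly. Their poses are not given: they have to be found in the camera images.
- mat: Fixed grey plastic draining mat, 330 x 220 x 4 mm, flat on the table. Origin: on its underside, on the long middle line, 190 mm from the edge nearest the robot (just below the dish's centre). x along its long side, away from the robot (it lies up to 0.3 rad askew), y across it to the left, z up..
- dish: Round white melamine dish, 170 mm across, rim 26 mm high, 0.2 kg, standing on the mat, x along the mat's x, z up. Origin: centre of its underside. Inside, a flat middle of radius 22 mm, 5 mm up, then rising gently to the rim. Just outside the rim, on its -x side, an upright slab as grip (see dish_grip); on its +x side a flat tongue 40 mm wide, to 124 mm from the axis.
- dish_grip (a point): Point in the dish's upright grip, a slab 12 mm thick (along the dish's x), 44 mm wide (along y), its top 77 mm above the dish's underside. The point lies midway in thickness and width, 19 mm below the top, at (-104, 0, 58) mm in the dish's frame. Axes as the dish's.
- dish_tongue (a point): Point near the end of the dish's flat tongue, at (115, 0, 23.5) mm in the dish's frame.
- ball_center (a point): Centre of the loose wooden ball (a carafe stopper), 30 mm in diameter, 15 g, which lies in the middle of the dish and rolls freely. Its axes turn as it rolls.
- jar: Loose round glass jar with a metal cap, 52 mm in diameter up to 70 mm height, 100 mm high in all, 0.18 kg. Origin: centre of its underside. It stands on the mat some 55 mm from the dish's upright grip, on the robot's side of it.
- shelf: Fixed low wooden shelf on the left of the table, 300 mm (x) by 120 mm (y), its upper face 45 mm above its origin, which is the centre of its underside, on the table. x along the row, roughly away from the robot (up to 0.15 rad askew), z up.
- shelf_gap (a point): Middle of the gap in the row, on the shelf's upper face: its centre, where the third jar's underside belongs.
- jar_near: Jar like the loose one, standing on the shelf at the robot's end of the row, its axis 90 mm from the gap's middle. Origin: centre of its underside. To be left alone.
- jar_far: The same at the far end of the row, 90 mm beyond the gap's middle. To be left alone.
- mug: White ceramic mug with one handle, 80 mm across, 90 mm high, standing far out on the left (+y) or on the right (-y) of the table, at the guest's place: it shows to which side the tongue is to point. Origin: centre of its underside. To be left alone.
- tumbler: Glass tumbler without a handle, 72 mm across, 120 mm high, on the side opposite to the mug. Origin: centre of its underside. To be left alone.
- funnel: Small yellow plastic funnel standing mouth down, 84 mm across, 75 mm high, at the back, left of the mat. Origin: centre of its mouth, on the table. To be left alone.
- spoon: Wooden spoon lying on the table right of the mat, 240 mm long (x), 20 mm thick. Origin: under its middle. To be left alone.
Mind the look-alikes: they are no part of the job. What is shaped like the jar but red or yellow is not meant.

How it is judged:
By the outcome, as a careful person would: the job done as asked, in the order asked, and still so for the second after the job is handed in, while the arm keeps its last pose, push and grip.
It also fails if it takes over 61 s, if anything falls off the work surface, if the arm or the gripper's body presses on something with over 40 N, if the wrist force passes 120 N, or if a joint passes its speed limit or range.

ROBOT

A 7-joint arm with a two-finger parallel gripper is mounted at the origin on the work surface. World frame = base frame: x ahead of the robot, y to its left, z up, the work surface at z = 0. Lengths are in m, angles in rad, forces in N, time in s.
With the tool pointing down it reaches from about 0.35 to 0.9 m from the base axis. Payload 8.1 kg.
Tool frame: the origin (TCP) lies midway between the tips of the shut fingers; the grasp point (between the pads) lies 19 mm behind it; x points along the fingers, y is the direction in which the jaws open and shut, and the axes are right-handed (so a half turn about x gives the same grasp; the last joint's range is limited). The gripper opens to 92 mm and grips with 3 to 60 N. Pads are 19 mm wide; open, the fingers measure 130 mm over their backs; the gripper's body (75 mm by 190 mm) begins 47 mm behind the grasp point.
Start: joints at [-1.443, 0.434, 0.025, 1.573, -0.012, 1.134, -0.075], TCP at [0.143, 0.608, 0.204] pointing down, gripper open.
Joint ranges: [-2.62, 2.62], [-0.44, 2.09], [-1.27, 1.32], [0.08, 2.57], [-1.32, 4.46], [0.12, 2], [-2.74, 2.74]. Speed limits (rad/s): [2.22, 2.22, 3.01, 3.01, 3.14, 3.14, 3.14].

INTERFACE

Orientations are given as a unit quaternion [w, x, y, z].
In Python, from plant import robot gives the robot as it stands.
- The arm moves only by the tool play_rows, never from a script. Its argument "motion" is a list of rows, each a list of 3 entries, a list of its own where there are three numbers: the opening, from 0 (shut) to 1 (fully open), then the shift along the tool's x, y, z in mm, then the turn about the tool's x in degrees. A call has 1 to 20 rows; each row is the pose to reach, as a shift and turn from the pose commanded when the call began, along the tool's axes at that moment; what a row does not reach only later rows make up. A row lasts 1/10 s, in which the tool goes at most 50 mm and 8.59 degrees, less where a joint would pass 70% of its speed; a pose out of reach is approached as far as the arm can. A call with a gripper value outside its range is refused whole. The fingers move at their own pace and stop on an object; the grip force is fixed at half the most. Time passes only in rows, so rows that repeat a pose let the fingers close. It gives the time, the measured TCP pose, the force and the opening at its end, in the units of the state.
- robot.observe(): the state, without advancing time (a new reading comes with each control period).
- robot.read_camera(name): name is "scene" or "top"; returns a dict with "pixels" (400x640x3 uint8, red, green, blue), "fovy" (degrees; the focal length in pixels is half the picture's height over the tangent of half this angle, whatever the lens; pixels are square), "cx", "cy" (the principal point, pixels), "k1" (the pictures are not rectified: a ray, as slopes to the right and down, at radius r is drawn at 1 + k1 r^2 times it, then the intrinsics apply), "rvec" (rotation vector, rad) and "tvec" (3), from world to camera coordinates, as OpenCV has them. Camera axes: x right, y down, z forward; pixel columns grow to the right and rows downward; lengths in m; the calibration is good to about 2 mm. A picture is of the moment at which its call begins. There is no depth.
- robot.finish_job(): hands the job in, once; it reports no verdict.
The state is a dict: "time": time; "joint_pos": joint angles; "qd": joint speeds; "joint_torque": joint torques, N m; "eef_pos": TCP position; "eef_rot": TCP orientation; "ft_force": force on the tool from outside, world axes, zero at the start; "ft_torque": the same for the moment, N m; "gripper_width": finger opening in m.
Only numpy, scipy, OpenCV 4.12 (cv2) and the standard library are available. Lean on these libraries where they do the work, as an engineer would, in place of code of your own. Each camera call takes 0.05 s, during which the arm holds its last target.

## Working session

There is one attempt and no reset: what is moved stays moved. The work goes in short steps, Python scripts to look and compute and a tool call to move; the robot and the scene stay as the last step left them, time stands still between calls to the robot, and variables do not carry over. Pictures are saved under pics/ and viewed, and the job is handed in when it is done.

Besides the shell and the picture viewer there is one more tool, called after "Request:" as name([rows], argument=value, ...), one row to a line, values as JSON. play_rows: Moves the arm, as the interface text tells. Its arguments: {"type":"object","properties":{"motion":{"type":"array","items":{"type":"array"}}},"required":["motion"]}

```bash
mkdir -p pics; ls; cat > h.py <<'E'
import numpy as np, cv2
from plant import robot
def cam(name,fn=None):
    c=robot.read_camera(name)
    if fn: cv2.imwrite('pics/'+fn,cv2.cvtColor(c['pixels'],cv2.COLOR_RGB2BGR))
    h,w=c['pixels'].shape[:2]
    f=h/2/np.tan(np.radians(c['fovy'])/2)
    K=np.array([[f,0,c['cx']],[0,f,c['cy']],[0,0,1]]);D=np.array([c['k1'],0,0,0.])
    c['K']=K;c['D']=D;c['R']=cv2.Rodrigues(np.array(c['rvec'],float))[0];c['t']=np.array(c['tvec'],float)
    return c
def proj(c,P):
    return cv2.projectPoints(np.array(P,float).reshape(-1,1,3),np.array(c['rvec'],float),c['t'],c['K'],c['D'])[0].reshape(-1,2)
def back(c,uv,z):
    n=cv2.undistortPoints(np.array(uv,float).reshape(-1,1,2),c['K'],c['D']).reshape(-1,2)
    d=np.c_[n,np.ones(len(n))]@c['R']; o=-c['R'].T@c['t']
    return o+d*((z-o[2])/d[:,2])[:,None]
E
python3 - <<'E'
from h import *
import pickle
for n in('scene','top'):
    c=cam(n,n+'0.png'); pickle.dump({k:v for k,v in c.items()},open(n+'0.pkl','wb'))
    print(n,c['K'],c['D'],-c['R'].T@c['t'])
print(robot.observe())
E
```

```text
pics
scene [[477.71103832   0.         317.26520267]
 [  0.         477.71103832 197.55383151]
 [  0.           0.           1.        ]] [-0.04112445  0.          0.          0.        ] [ 1.33201579 -0.18889327  0.9837022 ]
top [[405.59540819   0.         324.72324704]
 [  0.         405.59540819 196.12846087]
 [  0.           0.           1.        ]] [-0.06873186  0.          0.          0.        ] [ 0.3524754  -0.01786211  1.26815646]
{'time': 0.1, 'joint_pos': array([-1.44257096,  0.43512537,  0.02499129,  1.57399102, -0.01157555,
        1.13399904, -0.07511221]), 'qd': array([-4.45916699e-04, -7.42026014e-04,  1.23574970e-03, -2.77817777e-03,
        6.02393845e-04,  1.17934443e-03,  4.77347815e-05]), 'joint_torque': array([ 2.87206873e-03, -6.69126606e+01,  9.87861492e-01, -3.15149939e+01,
       -6.06105058e-02,  3.72710859e-02,  4.34631113e-05]), 'eef_pos': array([0.14295071, 0.60793956, 0.20364688]), 'eef_rot': array([ 0.70239751,  0.0809713 ,  0.70240034, -0.08194596]), 'ft_force': array([-1.0646879 ,  0.13695295,  0.1508052 ]), 'ft_torque': array([-0.0062253 , -0.03134111, -0.04026742]), 'gripper_width': 0.09186698174435884}
```

View pics/scene0.png

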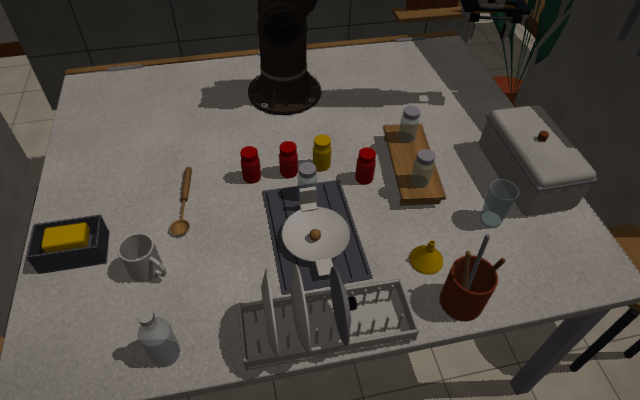

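View pics/top0.png

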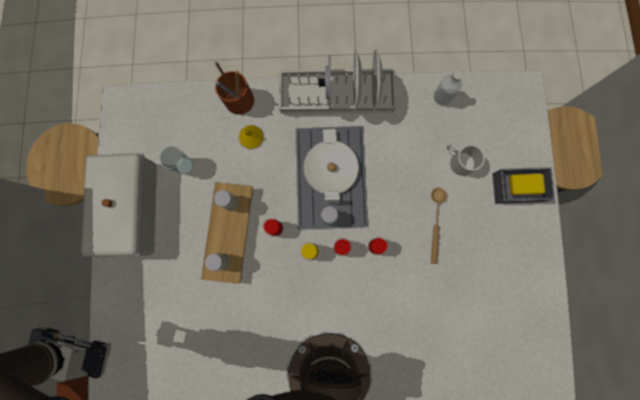

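```bash
python3 - <<'E'
import cv2
a=cv2.imread('pics/top0.png');cv2.imwrite('pics/topz.png',cv2.resize(a[110:290,190:400],None,fx=3.8,fy=3.3,interpolation=3)[:600,:800])
cv2.imwrite('pics/topA.png',cv2.resize(a[115:265,280:400],None,fx=4,fy=4,interpolation=3))
cv2.imwrite('pics/topB.png',cv2.resize(a[170:290,190:290],None,fx=5,fy=5,interpolation=3))
a=cv2.imread('pics/scene0.png');cv2.imwrite('pics/scA.png',cv2.resize(a[90:300,230:450],None,fx=2.8,fy=2.8,interpolation=3))
E
```

```text
(no output)
```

View pics/topA.png

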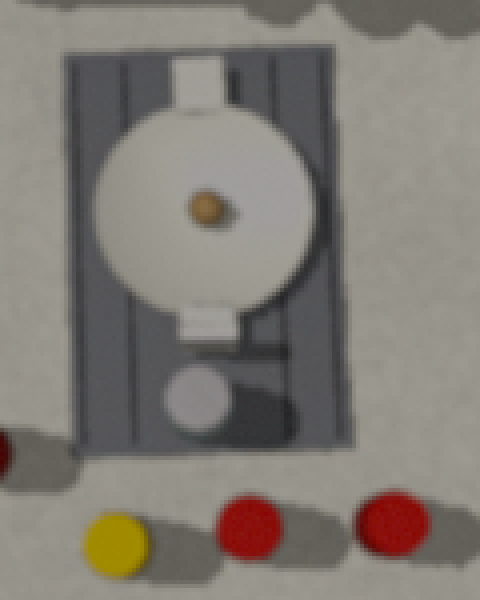

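View pics/topB.png

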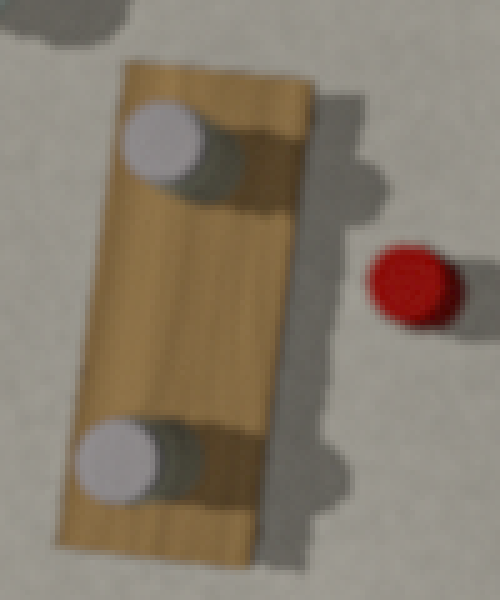

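View pics/scA.png

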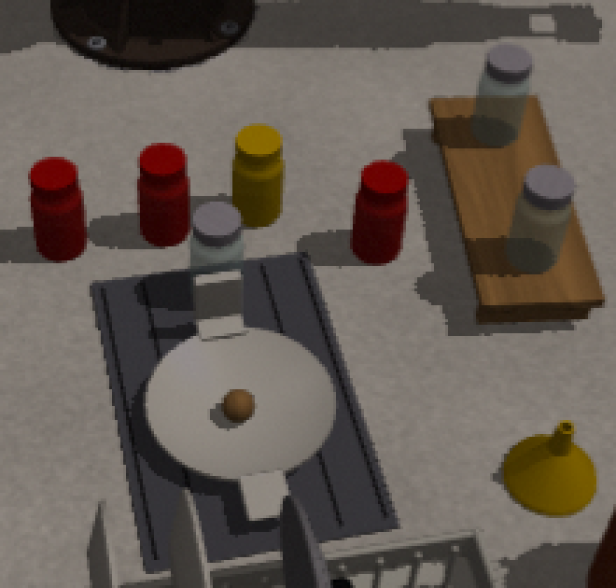

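```bash
cat > m.py <<'E'
from h import *
import pickle
T=pickle.load(open('top0.pkl','rb'));S=pickle.load(open('scene0.pkl','rb'))
def up(P,s,o): return (np.array(P,float)+.5)/s-.5+np.array(o)
A=lambda P:up(P,4,(280,115)); B=lambda P:up(P,5,(190,170)); C=lambda P:up(P,2.8,(230,90))
np.set_printoptions(precision=4,suppress=True)
if __name__=='__main__':
    mat=back(T,A([(66,54),(334,46),(353,446),(74,457)]),.004)[:,:2]
    print('mat FL FR NR NL',mat,[np.linalg.norm(mat[i]-mat[i-1]) for i in range(4)])
    ax=(mat[0]+mat[1]-mat[2]-mat[3])/2;L=np.linalg.norm(ax);ax/=L
    dc=(mat[2]+mat[3])/2+ax*.19; print('yaw',np.arctan2(ax[1],ax[0]),'dish c',dc,'grip',dc-ax*.104)
    print('ball',back(T,A([(206,208)]),.004+.005+.015), back(S,C([(239,406)]),.024))
    print('jar',back(T,A([(198,399)]),.104),back(S,C([(218,221)]),.104))
    sh=back(T,B([(125,62),(313,82),(252,566),(57,546)]),.045)[:,:2]
    print('shelf',sh,[np.linalg.norm(sh[i]-sh[i-1]) for i in range(4)],sh.mean(0))
    shs=back(S,C([(432,100),(540,97),(602,304),(478,308)]),.045)[:,:2];print('shelf scene',shs,shs.mean(0))
    n=back(T,B([(118,461),(163,141)]),.145)[:,:2];m=back(S,C([(509,60),(548,183)]),.145)[:,:2]
    for q in(n,m): print('jars',q,q.mean(0),np.linalg.norm(q[0]-q[1]),np.arctan2(*(q[1]-q[0])[::-1]))
    ax4=(sh[0]+sh[1]-sh[2]-sh[3])/2;print('shelf yaw',np.arctan2(ax4[1],ax4[0]))
    print('grip top corners top',back(T,A([(179,307),(239,307),(240,340),(182,343)]),.081))
    print('grip top corners scene (far edge)',back(S,C([(195,278),(241,272)]),.081))
    print('tongue end',back(T,A([(171,58),(223,55)]),.0275))
    print('reds/yellow',back(T,A([(117,545),(250,528),(395,524)]),.1),back(T,B([(407,284)]),.1))
    print('mug etc',back(T,[(470,158),(172,158),(251,137)],.09))
E
python3 m.py
```

```text
mat FL FR NR NL [[ 0.7641  0.0824]
 [ 0.7635 -0.1347]
 [ 0.4399 -0.1355]
 [ 0.4379  0.0821]] [np.float64(0.32617600148786796), np.float64(0.21707892407983256), np.float64(0.32361452069314767), np.float64(0.2175721579783215)]
yaw 0.0016828718192649556 dish c [ 0.6289 -0.0264] grip [ 0.5249 -0.0265]
ball [[ 0.6283 -0.0268  0.024 ]] [[ 0.6322 -0.027   0.024 ]]
jar [[ 0.4702 -0.0161  0.104 ]] [[ 0.4785 -0.0158  0.104 ]]
shelf [[0.5872 0.335 ]
 [0.5709 0.2177]
 [0.2791 0.2559]
 [0.2934 0.3741]] [np.float64(0.29645527525051696), np.float64(0.1183550196920235), np.float64(0.29422991492149797), np.float64(0.11908008359902462)] [0.4326 0.2957]
shelf scene [[0.2847 0.2592]
 [0.3016 0.3772]
 [0.5974 0.3292]
 [0.5795 0.2121]] [0.4408 0.2944]
jars [[0.3439 0.3082]
 [0.522  0.2839]] [0.4329 0.296 ] 0.17973009681507757 -0.13555770749004262
jars [[0.3514 0.3062]
 [0.5276 0.2813]] [0.4395 0.2938] 0.17793678021930476 -0.14059915112421653
shelf yaw -0.13131762082850446
grip top corners top [[ 0.5414 -0.0041  0.081 ]
 [ 0.54   -0.0485  0.081 ]
 [ 0.5154 -0.0484  0.081 ]
 [ 0.5144 -0.0055  0.081 ]]
grip top corners scene (far edge) [[ 0.5237 -0.0461  0.081 ]
 [ 0.5245 -0.0034  0.081 ]]
tongue end [[ 0.7502 -0.0028  0.0275]
 [ 0.7513 -0.0442  0.0275]]
reds/yellow [[ 0.3676  0.045   0.1   ]
 [ 0.3769 -0.0504  0.1   ]
 [ 0.3765 -0.1542  0.1   ]] [[0.4408 0.1529 0.1   ]]
mug etc [[ 0.6275 -0.4423  0.09  ]
 [ 0.6569  0.4541  0.09  ]
 [ 0.7132  0.2126  0.09  ]]
```

```bash
cat >> h.py <<'E'
from scipy.spatial.transform import Rotation as Rn
def st():
    o=robot.observe();q=o['eef_rot'];R=Rn.from_quat([q[1],q[2],q[3],q[0]]).as_matrix()
    return o,np.array(o['eef_pos']),R
def rel(target,R,p): return R.T@(np.array(target)-p)*1000
E
python3 - <<'E'
from h import *
o,p,R=st();print(R.round(4),p,np.degrees(np.arctan2(R[1,1],R[0,1])))
E
```

```text
[[-2.000e-04  2.289e-01  9.735e-01]
 [-1.400e-03  9.735e-01 -2.289e-01]
 [-1.000e+00 -1.400e-03  2.000e-04]] [0.14295071 0.60793956 0.20364688] 76.76968052612732
```

```bash
python3 - <<'E'
from h import *
o,p,R=st()
print(rel([.474,-.016,.25],R,p))
E
```

```text
[ -45.55295912 -531.67595986  465.06818388]
```

Request:
play_rows([
  [1,[-46,-30,25],0],
  [1,[-46,-70,60],-1],
  [1,[-46,-107,93],-2],
  [1,[-46,-140,122],-3],
  [1,[-46,-173,151],-4],
  [1,[-46,-206,180],-5],
  [1,[-46,-239,209],-6],
  [1,[-46,-272,238],-7],
  [1,[-46,-305,267],-8],
  [1,[-46,-338,296],-9],
  [1,[-46,-371,325],-10],
  [1,[-46,-404,354],-11],
  [1,[-46,-437,383],-12],
  [1,[-46,-470,412],-13],
  [1,[-46,-500,438],-13.2],
  [1,[-46,-520,455],-13.2],
  [1,[-46,-532,465],-13.2],
  [1,[-46,-532,465],-13.2],
  [1,[-46,-532,465],-13.2],
])

```text
time: 2.0
eef_pos: [0.4735, -0.0156, 0.25]
eef_rot: [0.707, 0.0, 0.707, -0.0]
ft_force: [0.2, -0.3, -0.0]
gripper_width: 0.0916
```

```bash
python3 - <<'E'
from h import *
o,p,R=st();print(p,o['time'],o['joint_pos'],R[:,1],o['ft_force'])
for n in('scene','top'): c=cam(n,n+'1.png');print(n,proj(c,[p,p+R[:,1]*.046,p-R[:,1]*.046]))
E
```

```text
[ 0.4735202  -0.01557761  0.25002627] 2.0 [-0.55013092  0.14335846  0.54386287  1.88971154 -0.08192367  1.1311035
  1.59394336] [1.02715289e-03 9.99999466e-01 1.12637620e-04] [ 0.21536744 -0.31093023 -0.03084802]
scene [[307.43084172 123.64580987]
 [326.39486653 121.31597218]
 [288.23428311 126.01431416]]
top [[328.62086632 207.27516997]
 [310.43472517 207.81078751]
 [346.82195373 206.73599174]]
```

View pics/scene1.png

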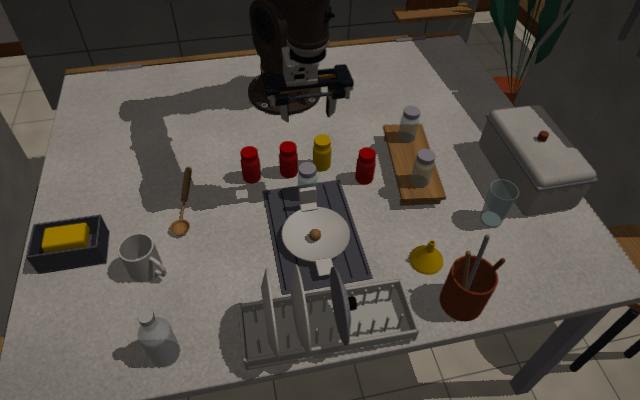

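View pics/top1.png

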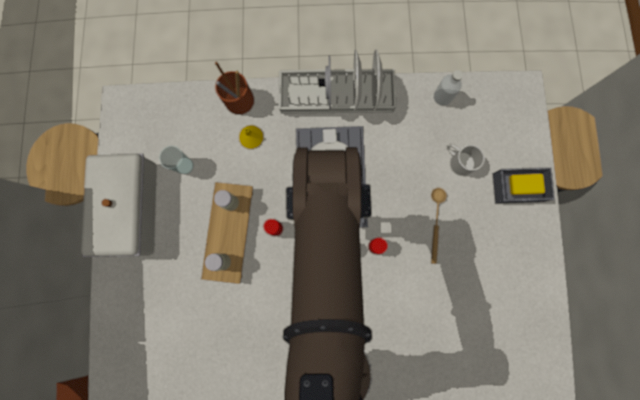

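```bash
python3 - <<'E'
from h import *
a=cv2.imread('pics/scene1.png');cv2.imwrite('pics/z1.png',cv2.resize(a[50:210,250:370],None,fx=5,fy=5,interpolation=3)[:600])
E
```

```text
(no output)
```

View pics/z1.png

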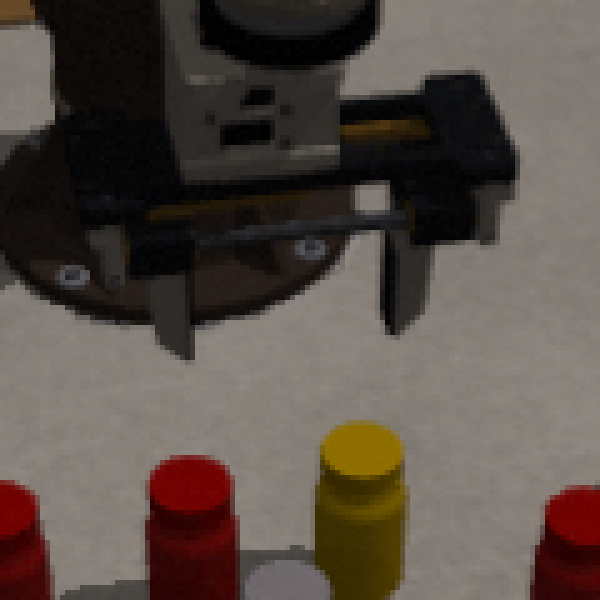

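```bash
python3 - <<'E'
from h import *
import pickle
for n in('scene','top'):
    c=pickle.load(open(n+'0.pkl','rb'))
    th=np.linspace(0,2*np.pi,60)
    a=c['pixels'][:,:,::-1].copy();a=cv2.resize(a,None,fx=4,fy=4,interpolation=3)
    for r in(.09,.095,.1):
        for z in (0,):
            q=proj(c,np.c_[r*np.cos(th),r*np.sin(th),0*th+z]);cv2.polylines(a,[np.int32((q+.5)*4)],True,(0,255,0),1)
    u,v=proj(c,[[0,0,0]])[0];u=int(u*4);v=int(v*4)
    cv2.imwrite(f'pics/b_{n}.png',a[max(0,v-220):v+220,u-260:u+260])
E
```

```text
(no output)
```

View pics/b_scene.png

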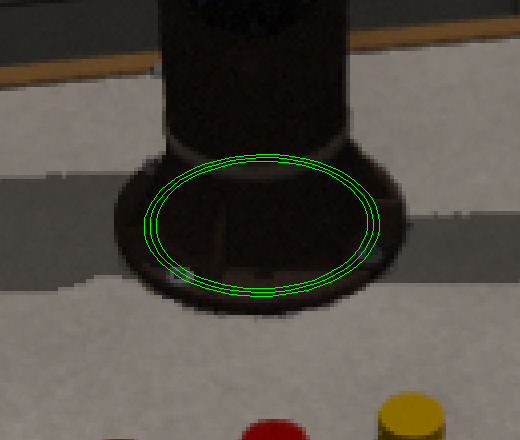

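View pics/b_top.png

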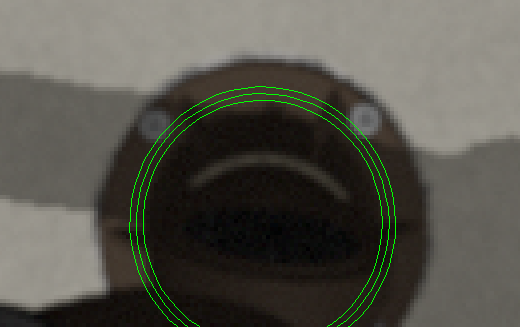

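```bash
python3 - <<'E'
from h import *
import pickle
for n in('scene','top'):
    c=pickle.load(open(n+'0.pkl','rb'))
    th=np.linspace(0,2*np.pi,360)
    u,v=proj(c,[[0,0,0]])[0];u=int(u*4);v=int(v*4)
    o=np.array([u-260,max(0,v-220)])
    for r in(.122,.124):
      for z in (0,.01,.02):
        q=(proj(c,np.c_[r*np.cos(th),r*np.sin(th),0*th+z])+.5)*4-o
        print(n,r,z,q.min(0),q.max(0))
E
```

```text
scene 0.122 0 [118.09557009 140.26117129] [405.41513007 313.4170091 ]
scene 0.122 0.01 [117.05778558 130.66770449] [405.69169978 303.61488782]
scene 0.122 0.02 [116.01107495 120.99216908] [405.97077277 293.71862035]
scene 0.124 0 [115.72205608 138.98022536] [407.76329391 314.98922382]
scene 0.124 0.01 [114.67332114 129.38896821] [408.05056    305.18602802]
scene 0.124 0.02 [113.61556418 119.71573571] [408.34042206 295.28858209]
top 0.122 0 [100.66971007  57.25938562] [424.94285936 389.53330816]
top 0.122 0.01 [99.27813806 59.73125626] [426.18532026 394.70943703]
top 0.122 0.02 [97.86395914 62.2432703 ] [427.44797738 399.9689874 ]
top 0.124 0 [98.02230445 54.56545677] [427.6041882  392.27644195]
top 0.124 0.01 [96.60935307 57.01533982] [428.86826175 397.47463138]
top 0.124 0.02 [95.17345014 59.50500752] [430.15288206 402.75658233]
```

```bash
python3 - <<'E'
from h import *
import pickle
def box(cx,cy,yaw,x0,x1,y0,y1,z):
    c,s=np.cos(yaw),np.sin(yaw);return [[cx+c*x-s*y,cy+s*x+c*y,z] for x,y in((x0,y0),(x1,y0),(x1,y1),(x0,y1))]
th=np.linspace(0,2*np.pi,60)
def circ(x,y,r,z): return np.c_[x+r*np.cos(th),y+r*np.sin(th),0*th+z]
for n,(x0,y0,x1,y1) in {'scene':(230,90,450,300),'top':(195,110,395,290)}.items():
    c=pickle.load(open(n+'0.pkl','rb'));s=3.5 if n=='scene' else 3.3
    s=2.8 if n=='scene' else 3.3
    a=cv2.resize(np.ascontiguousarray(c['pixels'][y0:y1,x0:x1,::-1]),None,fx=s,fy=s,interpolation=3)
    a=cv2.convertScaleAbs(a,alpha=1.7)
    def dr(P,col=(0,255,0)):
        q=(proj(c,P)+.5-[x0,y0])*s; cv2.polylines(a,[np.int32(np.round(q*16))],True,col,1,shift=4)
    sy=-.135; sc=(.436,.295)
    dr(box(*sc,sy,-.15,.15,-.06,.06,.045));dr(box(*sc,sy,-.15,.15,-.06,.06,0),(255,255,0))
    for d in(-.09,.09): dr(circ(sc[0]+d*np.cos(sy),sc[1]+d*np.sin(sy),.026,.045),(255,0,255));dr(circ(sc[0]+d*np.cos(sy),sc[1]+d*np.sin(sy),.022,.145),(0,0,255))
    my=.002;mc=(.629,-.0265)
    dr(box(*mc,my,-.19,.14,-.11,.11,.004)); dr(circ(*mc,.085,.030),(0,0,255));
    dr(box(*mc,my,-.110,-.098,-.022,.022,.081),(0,255,0)); dr(circ(*mc,.015,.024),(255,0,255))
    dr(circ(.472,-.016,.022,.104),(0,255,255))
    cv2.imwrite(f'pics/o_{n}.png',a)
E
```

```text
(no output)
```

View pics/o_scene.png

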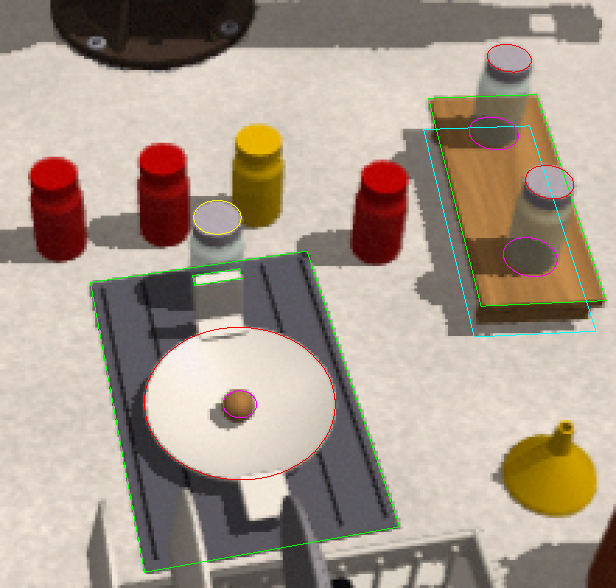

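View pics/o_top.png

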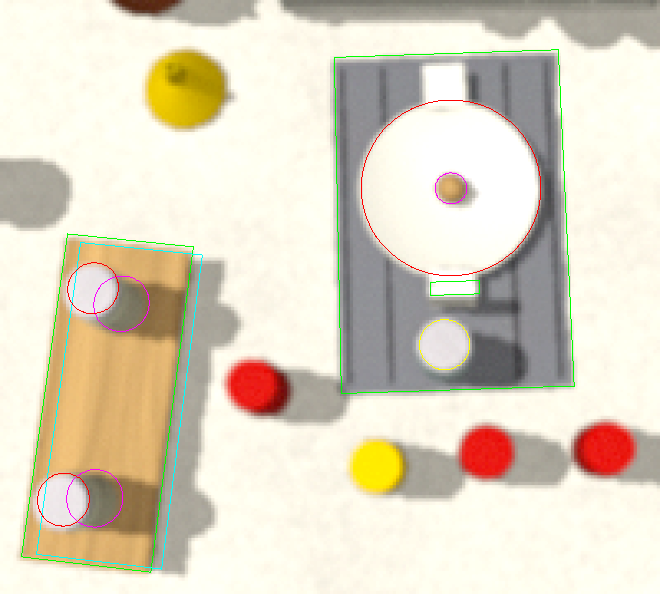

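Request:
play_rows([
  [1,[20,-0.4,-1.5],0],
  [1,[50,-0.4,-1.5],0],
  [1,[80,-0.4,-1.5],0],
  [1,[108,-0.4,-1.5],0],
  [1,[132,-0.4,-1.5],0],
  [1,[154,-0.4,-1.5],0],
  [1,[172,-0.4,-1.5],0],
  [1,[186,-0.4,-1.5],0],
  [1,[196,-0.4,-1.5],0],
  [1,[203,-0.4,-1.5],0],
  [1,[203,-0.4,-1.5],0],
])

```text
time: 3.2
eef_pos: [0.472, -0.0158, 0.0469]
eef_rot: [0.707, -0.0, 0.707, 0.0]
ft_force: [0.1, 1.0, -1.0]
gripper_width: 0.0921
```

```bash
python3 - <<'E'
from h import *
o,p,R=st();print(p,o['time'],o['ft_force'])
c=cam('scene','s2.png')
a=cv2.imread('pics/s2.png');cv2.imwrite('pics/z2.png',cv2.resize(a[110:230,240:380],None,fx=5,fy=5,interpolation=3))
E
```

```text
[ 0.47201085 -0.01580609  0.04685003] 3.2 [ 0.10288848  1.03317526 -1.03964666]
```

View pics/z2.png

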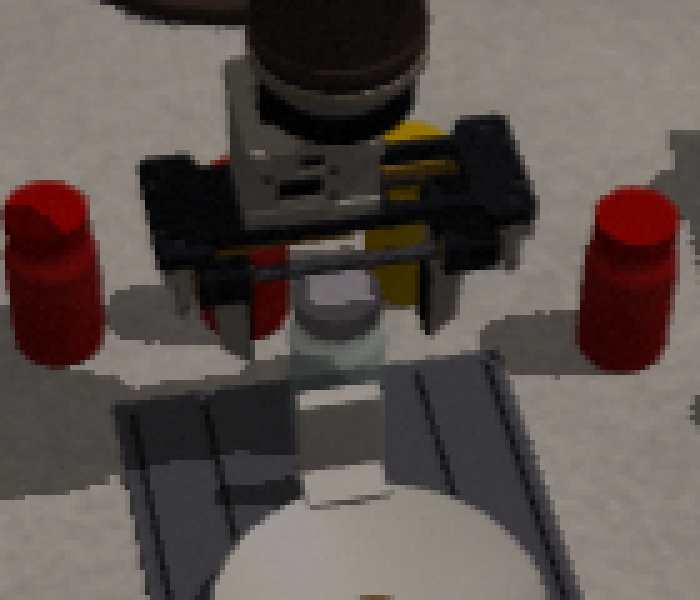

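Request:
play_rows([
  [0,[0,0,0],0],
  [0,[0,0,0],0],
  [0,[0,0,0],0],
  [0,[0,0,0],0],
  [0,[0,0,0],0],
  [0,[0,0,0],0],
  [0,[0,0,0],0],
  [0,[0,0,0],0],
])

```text
time: 4.05
eef_pos: [0.4725, -0.0161, 0.0474]
eef_rot: [0.707, 0.0, 0.707, -0.0]
ft_force: [0.1, 0.8, 1.9]
gripper_width: 0.0499
```

```bash
python3 - <<'E'
from h import *
o,p,R=st();print(p,o['time'],o['ft_force'],o['gripper_width'])
c=cam('scene','s3.png');print(proj(c,[p,p+[0,.026,0],p-[0,.026,0]]))
a=cv2.imread('pics/s3.png');cv2.imwrite('pics/z3.png',cv2.resize(a[110:230,240:380],None,fx=5,fy=5,interpolation=3))
E
```

```text
[ 0.47253503 -0.01613301  0.04739775] 4.05 [0.10047191 0.84879259 1.85158238] 0.049921996806876624
[[306.90653487 181.94663863]
 [316.38463854 180.5956166 ]
 [297.37096236 183.30642205]]
```

View pics/z3.png

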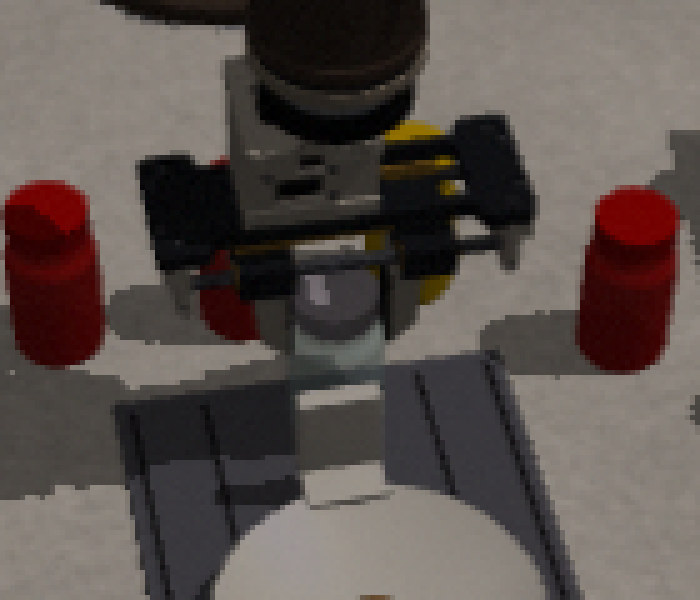

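Request:
play_rows([
  [0,[-5,0,0],0],
  [0,[-14,0,0],0],
  [0,[-28,0,0],0],
  [0,[-46,0,0],0],
  [0,[-66,0,0],0],
  [0,[-88,0,0],0],
  [0,[-110,0,0],0],
  [0,[-130,0,0],0],
  [0,[-146,0,0],0],
  [0,[-156,0,0],0],
  [0,[-162,0,0],0],
  [0,[-164,0,0],0],
  [0,[-164,0,0],0],
])

```text
time: 5.4
eef_pos: [0.4722, -0.0163, 0.2111]
eef_rot: [0.707, 0.0, 0.707, -0.0]
ft_force: [-0.4, 0.1, -1.3]
gripper_width: 0.0503
```

```bash
python3 - <<'E'
from h import *
o,p,R=st();print(p,o['time'],o['ft_force'],o['gripper_width'],R[:,1])
c=cam('scene','s4.png')
pb=p+[0,0,-.043];print(proj(c,[pb,pb+[.026,0,0],pb+[0,.026,0],pb-[0,.026,0]]))
a=cv2.imread('pics/s4.png');cv2.imwrite('pics/z4.png',cv2.resize(a[60:200,240:380],None,fx=4,fy=4,interpolation=3))
t=[.435-.0005*0,.295,.211];print(rel(t,R,p))
E
```

```text
[ 0.47216102 -0.01630558  0.21106554] 5.4 [-0.35725658  0.09657043 -1.34936745] 0.0502538757266172 [ 5.86790964e-04  9.99999826e-01 -6.37210268e-05]
[[306.92817004 148.77720858]
 [308.98468166 155.87808019]
 [317.11992979 147.43407007]
 [296.66958381 150.13108519]]
[ 6.44237447e-02  3.11283728e+02 -3.73436584e+01]
```

View pics/z4.png

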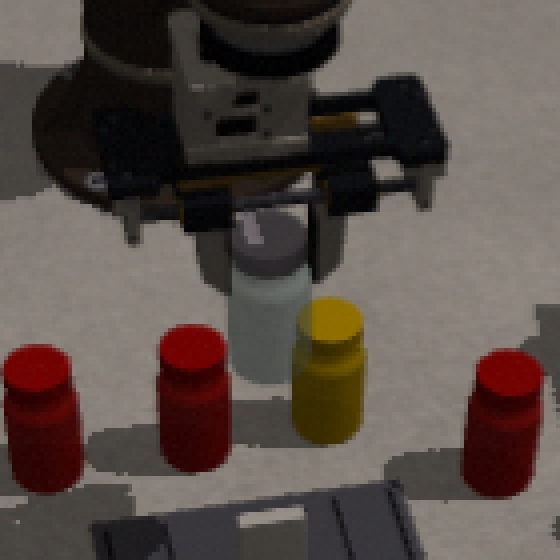

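Request:
play_rows([
  [0,[0,6,-1],0],
  [0,[0,18,-2],0.4],
  [0,[0,36,-4],0.8],
  [0,[0,58,-7],1.4],
  [0,[0,82,-10],2],
  [0,[0,106,-13],2.6],
  [0,[0,130,-16],3.2],
  [0,[0,154,-19],3.8],
  [0,[0,178,-22],4.4],
  [0,[0,202,-25],5],
  [0,[0,226,-28],5.6],
  [0,[0,250,-30],6.2],
  [0,[0,270,-33],6.8],
  [0,[0,287,-35],7.4],
  [0,[0,300,-36],7.7],
  [0,[0,308,-36.7],7.7],
  [0,[0,311.3,-36.8],7.7],
  [0,[0,311.3,-36.8],7.7],
  [0,[0,311.3,-36.8],7.7],
])

```text
time: 7.35
eef_pos: [0.436, 0.2942, 0.2113]
eef_rot: [0.706, 0.048, 0.705, -0.048]
ft_force: [-0.2, 0.3, -2.0]
gripper_width: 0.0498
```

```bash
python3 - <<'E'
from h import *
o,p,R=st();print(p,o['time'],o['ft_force'],o['gripper_width'],R[:,1])
c=cam('scene','s5.png');cam('top','t5.png')
a=cv2.imread('pics/s5.png');cv2.imwrite('pics/z5.png',cv2.resize(a[50:210,350:470],None,fx=3.75,fy=3.75,interpolation=3))
E
```

```text
[0.43603385 0.29417488 0.21134657] 7.35 [-0.24767266  0.29060927 -2.03798185] 0.04980825573884496 [ 1.35460493e-01  9.90782698e-01 -3.17186081e-04]
```

View pics/z5.png

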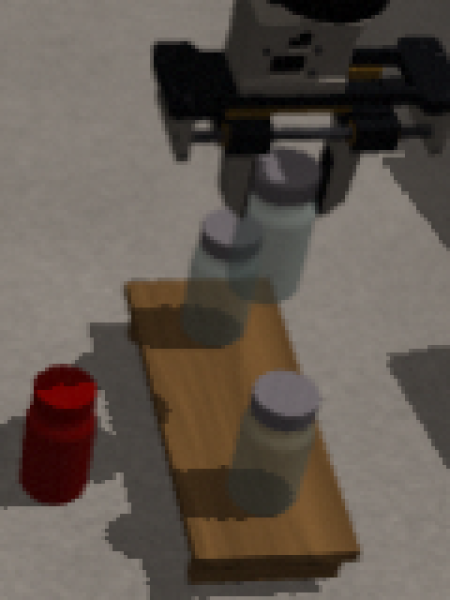

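View pics/t5.png

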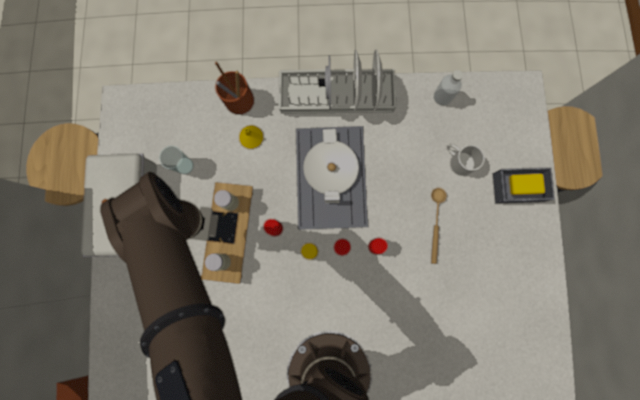

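Request:
play_rows([
  [0,[6,0.5,0],0],
  [0,[18,0.5,0],0],
  [0,[34,0.5,0],0],
  [0,[52,0.5,0],0],
  [0,[70,0.5,0],0],
  [0,[86,0.5,0],0],
  [0,[99,0.5,0],0],
  [0,[108,0.5,0],0],
  [0,[114,0.5,0],0],
  [0,[117,0.5,0],0],
  [0,[119,0.5,0],0],
  [0,[120,0.5,0],0],
  [0,[121,0.5,0],0],
  [0,[121,0.5,0],0],
])

```text
time: 8.85
eef_pos: [0.4359, 0.2957, 0.0905]
eef_rot: [0.706, 0.048, 0.705, -0.048]
ft_force: [0.6, -0.0, -2.1]
gripper_width: 0.0497
```

```bash
python3 - <<'E'
from h import *
o,p,R=st();print(p,o['time'],o['ft_force'],o['gripper_width'],R[:,1])
c=cam('scene','s6.png')
a=cv2.imread('pics/s6.png');cv2.imwrite('pics/z6.png',cv2.resize(a[80:210,360:460],None,fx=4.5,fy=4.5,interpolation=3))
E
```

```text
[0.43594607 0.29567849 0.09052233] 8.85 [ 0.55454242 -0.0331032  -2.06189032] 0.049733529765946236 [1.34425896e-01 9.90923574e-01 3.86664113e-04]
```

View pics/z6.png

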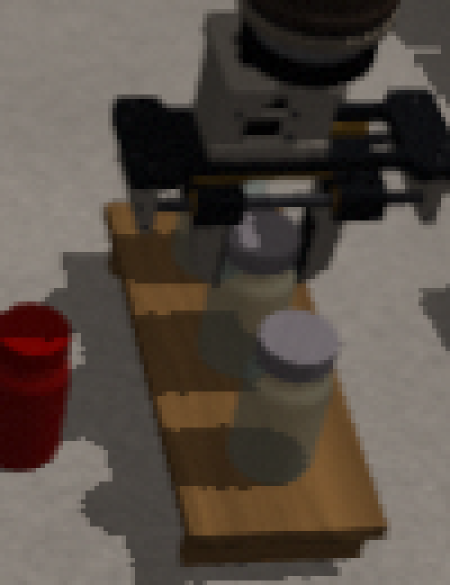

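Request:
play_rows([
  [0,[1,0,0],0],
  [0,[1.7,0,0],0],
  [0,[2.3,0,0],0],
  [0,[2.7,0,0],0],
  [0,[3,0,0],0],
  [0,[3,0,0],0],
])

```text
time: 9.5
eef_pos: [0.4363, 0.2958, 0.0882]
eef_rot: [0.706, 0.048, 0.705, -0.047]
ft_force: [-2.4, -1.4, 9.4]
gripper_width: 0.0498
```

Request:
play_rows([
  [0,[-0.4,0,0],0],
  [0.7,[-0.4,0,0],0],
  [0.85,[-0.4,0,0],0],
  [0.95,[-0.4,0,0],0],
  [1,[-0.4,0,0],0],
  [1,[-0.4,0,0],0],
  [1,[-0.4,0,0],0],
  [1,[-10,0,0],0],
  [1,[-30,0,0],0],
  [1,[-55,0,0],0],
  [1,[-80,0,0],0],
  [1,[-105,0,0],0],
  [1,[-125,0,0],0],
  [1,[-140,0,0],0],
  [1,[-150,0,0],0],
  [1,[-150,0,0],0],
])

```text
time: 11.1
eef_pos: [0.4365, 0.2959, 0.2389]
eef_rot: [0.706, 0.048, 0.705, -0.047]
ft_force: [0.1, -0.2, 0.4]
gripper_width: 0.0916
```

```bash
python3 - <<'E'
from h import *
o,p,R=st();print(p,o['time'],o['ft_force'],o['gripper_width'],R[:,1],o['joint_pos'])
c=cam('scene','s7.png')
a=cv2.imread('pics/s7.png');cv2.imwrite('pics/z7.png',cv2.resize(a[50:210,350:470],None,fx=5,fy=3.75*4/3,interpolation=3)[:600] if 0 else cv2.resize(a[50:210,350:470],None,fx=3.75,fy=3.75,interpolation=3))
E
```

```text
[0.43646159 0.29592491 0.23885856] 11.1 [ 0.14433349 -0.17291244  0.39304223] 0.09155542594526282 [0.13451956 0.99090884 0.00203999] [-1.01122904  0.24647268  0.39436284  1.78612837 -0.1044156   1.12678815
  0.85297687]
```

View pics/z7.png

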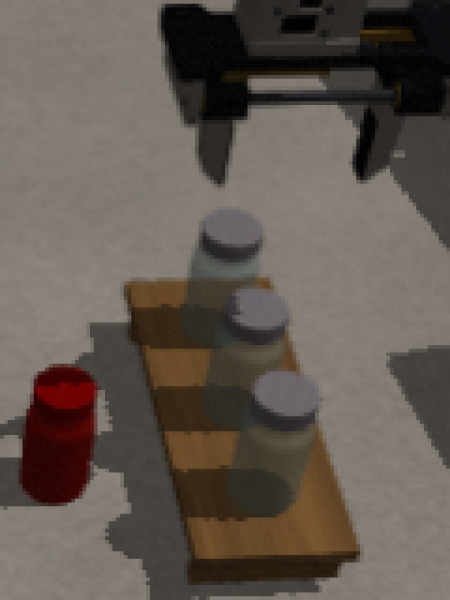

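```bash
python3 - <<'E'
from h import *
import pickle
o,p,R=st()
print(rel([.525,-.0267,.18],R,p))
c=cam('scene')
P=back(c,(np.array([(232,228),(257,309),(285,392)])+.5)/3.75-.5+[350,50],.145);print(P,P[1]-(P[0]+P[2])/2)
E
```

```text
[  57.56499565 -307.46816107  131.56053326]
[[0.34855865 0.30736151 0.145     ]
 [0.43943605 0.2939354  0.145     ]
 [0.52464764 0.28306892 0.145     ]] [ 2.83290281e-03 -1.27982167e-03 -5.55111512e-17]
```

Request:
play_rows([
  [1,[2,-8,4],1],
  [1,[6,-25,11],4],
  [0.9,[10,-48,20],9],
  [0.8,[14,-72,31],15],
  [0.7,[18,-96,41],21],
  [0.6,[22,-120,51],27],
  [0.6,[26,-144,61],33],
  [0.6,[30,-168,72],39],
  [0.6,[34,-192,82],45],
  [0.6,[38,-216,92],51],
  [0.6,[42,-240,102],57],
  [0.6,[46,-262,112],63],
  [0.6,[50,-280,120],69],
  [0.6,[54,-294,126],75],
  [0.6,[57,-303,130],79],
  [0.6,[57.6,-307.5,131.6],82],
  [0.6,[57.6,-307.5,131.6],82.2],
  [0.6,[57.6,-307.5,131.6],82.2],
  [0.6,[57.6,-307.5,131.6],82.2],
])

```text
time: 13.1
eef_pos: [0.5246, -0.027, 0.1796]
eef_rot: [0.5, 0.5, 0.501, -0.5]
ft_force: [0.2, 0.2, -0.6]
gripper_width: 0.0551
```

```bash
python3 - <<'E'
from h import *
o,p,R=st();print(p,o['time'],o['ft_force'],o['gripper_width'],R,o['joint_pos'])
c=cam('scene','s8.png');t=cam('top','t8.png')
a=cv2.imread('pics/s8.png');cv2.imwrite('pics/z8.png',cv2.resize(a[80:300,240:460],None,fx=2.7,fy=2.7,interpolation=3))
a=cv2.imread('pics/t8.png');cv2.imwrite('pics/z8t.png',cv2.resize(a[170:290,190:290],None,fx=5,fy=5,interpolation=3))
print(rel([.525,-.0267,.043],R,p))
E
```

```text
[ 0.52455225 -0.02696863  0.17960227] 13.1 [ 0.18106077  0.16767941 -0.56710264] 0.055099020303924065 [[-2.87290532e-04  9.99998539e-01  1.68524569e-03]
 [ 1.03451397e-04  1.68527547e-03 -9.99998575e-01]
 [-9.99999953e-01 -2.87115782e-04 -1.03935410e-04]] [-0.64943267  0.35799218  0.79863595  1.89325221 -0.30024471  1.01406648
  0.28038621]
[136.60216747   0.48742636  -0.25367406]
```

View pics/z8.png

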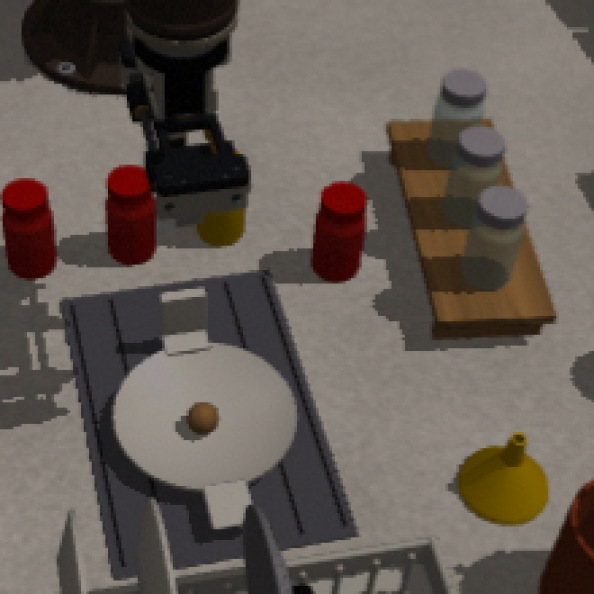

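View pics/z8t.png

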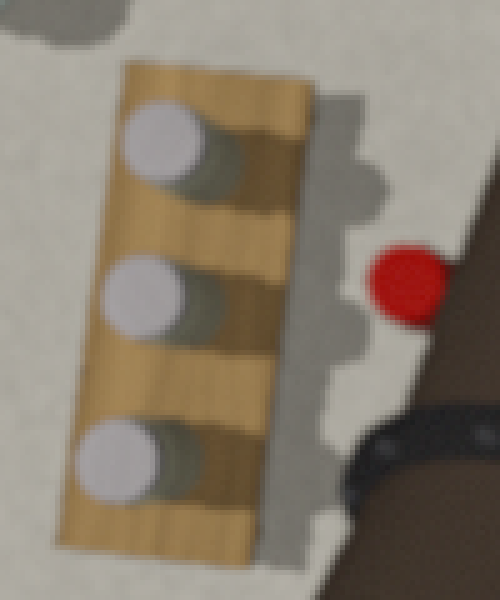

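Request:
play_rows([
  [0.6,[6,0.5,-0.3],0],
  [0.6,[18,0.5,-0.3],0],
  [0.6,[35,0.5,-0.3],0],
  [0.6,[53,0.5,-0.3],0],
  [0.6,[71,0.5,-0.3],0],
  [0.6,[88,0.5,-0.3],0],
  [0.6,[104,0.5,-0.3],0],
  [0.6,[118,0.5,-0.3],0],
  [0.6,[128,0.5,-0.3],0],
  [0.6,[134,0.5,-0.3],0],
  [0.6,[136.5,0.5,-0.3],0],
  [0.6,[136.5,0.5,-0.3],0],
])

```text
time: 14.4
eef_pos: [0.5255, -0.0266, 0.0432]
eef_rot: [0.5, 0.5, 0.5, -0.5]
ft_force: [-0.1, 0.2, 0.3]
gripper_width: 0.0547
```

```bash
python3 - <<'E'
from h import *
o,p,R=st();print(p,o['time'],o['ft_force'],o['gripper_width'])
c=cam('scene','s9.png')
a=cv2.imread('pics/s9.png');cv2.imwrite('pics/z9.png',cv2.resize(a[120:270,250:380],None,fx=4,fy=4,interpolation=3))
E
```

```text
[ 0.52546002 -0.02661457  0.04320283] 14.4 [-0.12482317  0.24726967  0.33125885] 0.05474158068411812
```

View pics/z9.png

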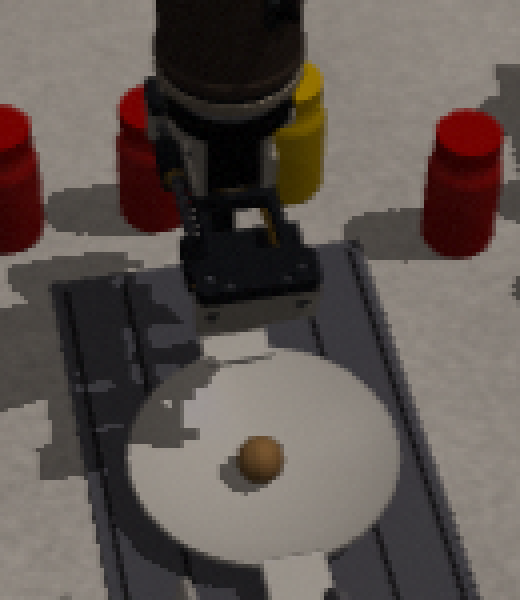

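Request:
play_rows([
  [0.4,[0,0,0],0],
  [0.3,[0,0,0],0],
  [0.25,[0,0,0],0],
  [0.22,[0,0,0],0],
  [0.19,[0,0,0],0],
  [0.17,[0,0,0],0],
  [0.15,[0,0,0],0],
  [0.13,[0,0,0],0],
  [0.11,[0,0,0],0],
  [0.08,[0,0,0],0],
  [0.04,[0,0,0],0],
  [0,[0,0,0],0],
  [0,[0,0,0],0],
  [0,[0,0,0],0],
])

```text
time: 15.85
eef_pos: [0.5254, -0.0265, 0.0432]
eef_rot: [0.5, 0.5, 0.5, -0.5]
ft_force: [-1.0, 0.9, 0.1]
gripper_width: 0.0118
```

```bash
cat > ball.py <<'E'
from h import *
import sys
from scipy import ndimage
def ball(c,rc=None):
    hsv=cv2.cvtColor(c['pixels'],cv2.COLOR_RGB2HSV)
    u,v=rc;w=25
    s=hsv[v-w:v+w,u-w:u+w]
    m=(s[:,:,1]>90)&(s[:,:,0]<25)&(s[:,:,2]>50)
    l,n=ndimage.label(m)
    if not n: return None
    k=1+np.argmax(ndimage.sum(m,l,range(1,n+1)))
    y,x=np.where(l==k);return np.array([x.mean()+u-w,y.mean()+v-w]),len(x)
E
python3 - <<'E'
from ball import *
o,p,R=st();print(p,o['time'],o['ft_force'],o['ft_torque'],o['gripper_width'])
c=cam('scene','s10.png');b=ball(c,(315,234));print(b,back(c,[b[0]],.024))
a=cv2.imread('pics/s10.png');cv2.imwrite('pics/z10.png',cv2.resize(a[120:270,250:380],None,fx=4,fy=4,interpolation=3))
E
```

```text
[ 0.52538874 -0.02649461  0.04316609] 15.85 [-0.95283743  0.91874523  0.08354785] [-0.06619955  0.24377564  0.04609593] 0.01179868831529245
(array([314.91208791, 234.1978022 ]), 91) [[ 0.63063369 -0.02700798  0.024     ]]
```

View pics/z10.png

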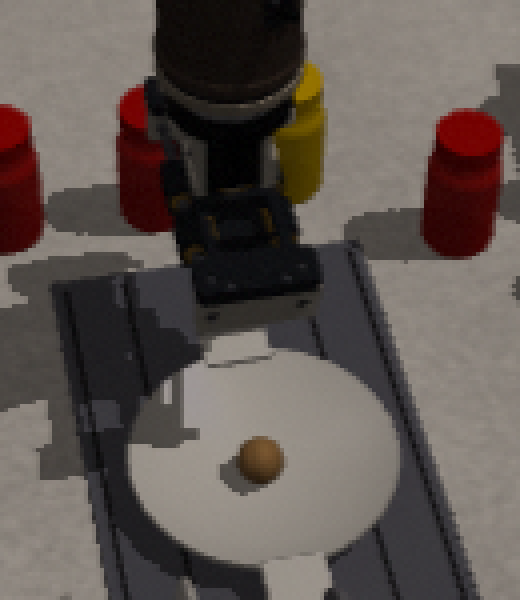

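Request:
play_rows([
  [0,[-0.3,0,0],0],
  [0,[-0.8,0,0],0],
  [0,[-1.4,0,0],0],
  [0,[-2.1,0,0],0],
  [0,[-3,0,0],0],
  [0,[-4,0,0],0],
  [0,[-5.2,0,0],0],
  [0,[-6.5,0,0],0],
  [0,[-8,0,0],0],
  [0,[-9.6,0,0],0],
  [0,[-11.2,0,0],0],
  [0,[-12.8,0,0],0],
  [0,[-14.2,0,0],0],
  [0,[-15.4,0,0],0],
  [0,[-16.4,0,0],0],
  [0,[-17.2,0,0],0],
  [0,[-17.7,0,0],0],
  [0,[-18,0,0],0],
  [0,[-18,0,0],0],
  [0,[-18,0,0],0],
])

```text
time: 17.9
eef_pos: [0.5254, -0.0266, 0.0612]
eef_rot: [0.5, 0.5, 0.5, -0.5]
ft_force: [0.5, -0.0, -2.5]
gripper_width: 0.0119
```

```bash
python3 - <<'E'
from ball import *
o,p,R=st();print(p,o['time'],o['ft_force'],o['ft_torque'],o['gripper_width'],R)
c=cam('scene','s11.png');b=ball(c,(315,229));print(b,back(c,[b[0]],.042))
a=cv2.imread('pics/s11.png');cv2.imwrite('pics/z11.png',cv2.resize(a[120:290,240:380],None,fx=4,fy=3.5*4/3.5,interpolation=3)[:600] if 0 else cv2.resize(a[130:280,240:380],None,fx=4,fy=4,interpolation=3))
E
```

```text
[ 0.52535495 -0.0265502   0.06117673] 17.9 [ 0.5156249  -0.01836853 -2.52116067] [-0.04728986  0.24087839 -0.02910404] 0.011920381695043303 [[-8.21391653e-05  9.99999287e-01  1.19100438e-03]
 [ 2.88271443e-05  1.19100675e-03 -9.99999290e-01]
 [-9.99999996e-01 -8.21047738e-05 -2.89249521e-05]]
(array([314.84375, 229.875  ]), 96) [[ 0.63069671 -0.02746911  0.042     ]]
```

View pics/z11.png

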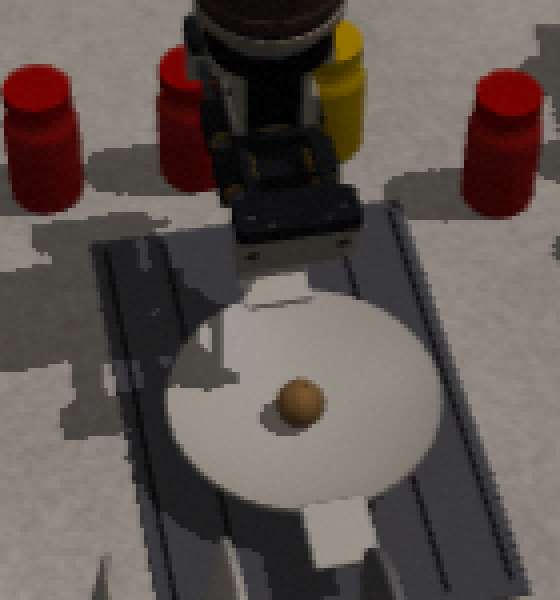

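Request:
play_rows([
  [0,[-0.5,0,0],0],
  [0,[-2,0,0],0],
  [0,[-4.5,0,0],0],
  [0,[-8,0,0],0],
  [0,[-12.5,0,0],0],
  [0,[-18,0,0],0],
  [0,[-24,0,0],0],
  [0,[-30.5,0,0],0],
  [0,[-37,0,0],0],
  [0,[-43.5,0,0],0],
  [0,[-50,0,0],0],
  [0,[-56,0,0],0],
  [0,[-61.5,0,0],0],
  [0,[-66.5,0,0],0],
  [0,[-71,0,0],0],
  [0,[-75,0,0],0],
  [0,[-78,0,0],0],
  [0,[-80.5,0,0],0],
  [0,[-81.7,0,0],0],
  [0,[-82,0,0],0],
])

```text
time: 19.95
eef_pos: [0.5254, -0.0265, 0.1433]
eef_rot: [0.5, 0.5, 0.5, -0.5]
ft_force: [-0.6, -0.7, -1.9]
gripper_width: 0.012
```

```bash
python3 - <<'E'
from ball import *
o,p,R=st();print(p,o['time'],o['ft_force'],o['gripper_width'],R[:,1],o['joint_pos'])
c=cam('scene','s12.png');b=ball(c,tuple(np.int32(proj(c,[[.630,-.027,.124]])[0])));print(b,back(c,[b[0]],.124))
# arc plan: rotate about dish centre
C=np.array([.104,0.]) # tool y fwd(dish x), tool z = -world y
for f in np.linspace(0,1,41):
    th=np.pi/2*(10*f**3-15*f**4+6*f**5)
    # grip rel to centre starts (-104,0) in (ty,tz); world rot -th => in (ty=x,tz=-y) frame rot +th
    y=104-104*np.cos(th); z=-104*np.sin(th)
    print(round(f*40),round(y,1),round(z,1),round(np.degrees(th),2),end=' | ')
E
```

```text
[ 0.52538809 -0.02653505  0.14327785] 19.95 [-0.6138064  -0.73152062 -1.87553834] 0.012015875949905977 [9.99999273e-01 1.20574210e-03 3.41465448e-05] [-0.62052068  0.40511759  0.77148784  1.93535958 -0.34789929  0.93767643
  0.32143829]
(array([315.3592233 , 208.41747573]), 103) [[ 0.63009595 -0.02735095  0.124     ]]
0 0.0 -0.0 0.0 | 1 0.0 -0.0 0.01 | 2 0.0 -0.2 0.1 | 3 0.0 -0.6 0.34 | 4 0.0 -1.4 0.77 | 5 0.0 -2.6 1.44 | 6 0.1 -4.3 2.4 | 7 0.2 -6.6 3.65 | 8 0.4 -9.4 5.21 | 9 0.8 -12.9 7.1 | 10 1.4 -16.8 9.32 | 11 2.2 -21.3 11.85 | 12 3.4 -26.4 14.68 | 13 5.0 -31.8 17.79 | 14 7.0 -37.6 21.17 | 15 9.6 -43.6 24.77 | 16 12.7 -49.7 28.57 | 17 16.3 -55.9 32.53 | 18 20.5 -62.0 36.62 | 19 25.3 -67.9 40.79 | 20 30.5 -73.5 45.0 | 21 36.1 -78.7 49.21 | 22 42.0 -83.5 53.38 | 23 48.1 -87.7 57.47 | 24 54.3 -91.3 61.43 | 25 60.4 -94.4 65.23 | 26 66.4 -97.0 68.83 | 27 72.2 -99.0 72.21 | 28 77.6 -100.6 75.32 | 29 82.7 -101.8 78.15 | 30 87.2 -102.6 80.68 | 31 91.1 -103.2 82.9 | 32 94.6 -103.6 84.79 | 33 97.4 -103.8 86.35 | 34 99.7 -103.9 87.6 | 35 101.4 -104.0 88.56 | 36 102.6 -104.0 89.23 | 37 103.4 -104.0 89.66 | 38 103.8 -104.0 89.9 | 39 104.0 -104.0 89.99 | 40 104.0 -104.0 90.0 |
```

```bash
python3 - <<'E'
import numpy as np
for i in range(1,20):
    f=i/19
    th=np.pi/6*(10*f**3-15*f**4+6*f**5)
    print([0,[0,round(104-104*np.cos(th),1),round(-104*np.sin(th),1)],round(np.degrees(th),2)],end=', ')
E
```

```text
[0, [0, np.float64(0.0), np.float64(-0.1)], np.float64(0.04)], [0, [0, np.float64(0.0), np.float64(-0.5)], np.float64(0.3)], [0, [0, np.float64(0.0), np.float64(-1.7)], np.float64(0.92)], [0, [0, np.float64(0.1), np.float64(-3.6)], np.float64(1.99)], [0, [0, np.float64(0.2), np.float64(-6.4)], np.float64(3.54)], [0, [0, np.float64(0.5), np.float64(-10.0)], np.float64(5.54)], [0, [0, np.float64(1.0), np.float64(-14.4)], np.float64(7.93)], [0, [0, np.float64(1.8), np.float64(-19.2)], np.float64(10.63)], [0, [0, np.float64(2.9), np.float64(-24.3)], np.float64(13.52)], [0, [0, np.float64(4.3), np.float64(-29.5)], np.float64(16.48)], [0, [0, np.float64(5.9), np.float64(-34.5)], np.float64(19.37)], [0, [0, np.float64(7.6), np.float64(-39.1)], np.float64(22.07)], [0, [0, np.float64(9.3), np.float64(-43.1)], np.float64(24.46)], [0, [0, np.float64(10.9), np.float64(-46.3)], np.float64(26.46)], [0, [0, np.float64(12.2), np.float64(-48.8)], np.float64(28.01)], [0, [0, np.float64(13.1), np.float64(-50.5)], np.float64(29.08)], [0, [0, np.float64(13.7), np.float64(-51.5)], np.float64(29.7)], [0, [0, np.float64(13.9), np.float64(-51.9)], np.float64(29.96)], [0, [0, np.float64(13.9), np.float64(-52.0)], np.float64(30.0)],
```

Request:
play_rows([
  [0,[0,0,-0.1],0],
  [0,[0,0,-0.5],0.3],
  [0,[0,0,-1.7],0.9],
  [0,[0,0.1,-3.6],2],
  [0,[0,0.2,-6.4],3.5],
  [0,[0,0.5,-10],5.5],
  [0,[0,1,-14.4],7.9],
  [0,[0,1.8,-19.2],10.6],
  [0,[0,2.9,-24.3],13.5],
  [0,[0,4.3,-29.5],16.5],
  [0,[0,5.9,-34.5],19.4],
  [0,[0,7.6,-39.1],22.1],
  [0,[0,9.3,-43.1],24.5],
  [0,[0,10.9,-46.3],26.5],
  [0,[0,12.2,-48.8],28],
  [0,[0,13.1,-50.5],29.1],
  [0,[0,13.7,-51.5],29.7],
  [0,[0,13.9,-51.9],30],
  [0,[0,13.9,-52],30],
  [0,[0,13.9,-52],30],
])

```text
time: 22.0
eef_pos: [0.5392, 0.0253, 0.1432]
eef_rot: [0.354, 0.612, 0.354, -0.612]
ft_force: [-0.4, 0.1, -2.3]
gripper_width: 0.0118
```

```bash
python3 - <<'E'
from ball import *
o,p,R=st();print(p,o['time'],o['ft_force'],o['gripper_width'],R[:,1],R[:,0],o['joint_pos'])
print('centre',p+.104*R[:,1])
c=cam('scene','s13.png');b=ball(c,tuple(np.int32(proj(c,[[.630,-.027,.124]])[0])));print(b,back(c,[b[0]],.124))
E
```

```text
[0.53918496 0.02533548 0.14323339] 22.0 [-0.35860548  0.14668055 -2.28517431] 0.011755514786836159 [ 8.66650433e-01 -4.98915852e-01 -2.47274212e-05] [-1.13941931e-06  4.75830601e-05 -9.99999999e-01] [-0.79012744  0.47124095  0.90980497  1.9088459  -0.44677454  0.97831831
 -0.19786824]
centre [ 0.62931661 -0.02655177  0.14323082]
(array([315.08910891, 208.28712871]), 101) [[ 0.62958285 -0.02789105  0.124     ]]
```

View pics/s13.png

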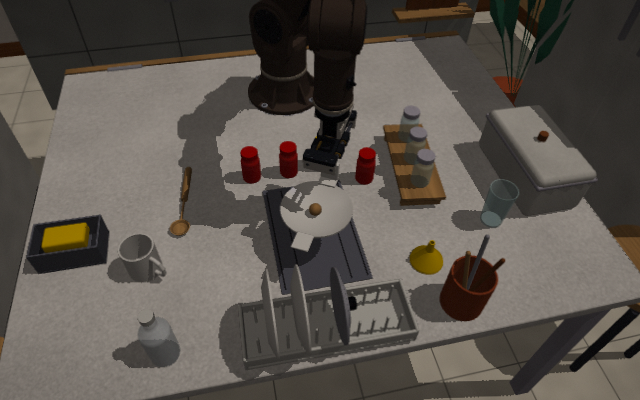

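Request:
play_rows([
  [0,[0,0,-0.1],0],
  [0,[0,0,-0.5],0.3],
  [0,[0,0,-1.7],0.9],
  [0,[0,0.1,-3.6],2],
  [0,[0,0.2,-6.4],3.5],
  [0,[0,0.5,-10],5.5],
  [0,[0,1,-14.4],7.9],
  [0,[0,1.8,-19.2],10.6],
  [0,[0,2.9,-24.3],13.5],
  [0,[0,4.3,-29.5],16.5],
  [0,[0,5.9,-34.5],19.4],
  [0,[0,7.6,-39.1],22.1],
  [0,[0,9.3,-43.1],24.5],
  [0,[0,10.9,-46.3],26.5],
  [0,[0,12.2,-48.8],28],
  [0,[0,13.1,-50.5],29.1],
  [0,[0,13.7,-51.5],29.7],
  [0,[0,13.9,-51.9],30],
  [0,[0,13.9,-52],30],
  [0,[0,13.9,-52],30],
])

```text
time: 24.05
eef_pos: [0.5772, 0.0635, 0.1433]
eef_rot: [0.183, 0.683, 0.183, -0.683]
ft_force: [-0.4, 0.5, -3.7]
gripper_width: 0.0115
```

```bash
python3 - <<'E'
from ball import *
o,p,R=st();print(p,o['time'],o['ft_force'],o['gripper_width'],R[:,1],R[:,0],o['joint_pos'])
print('centre',p+.104*R[:,1])
c=cam('scene','s14.png');b=ball(c,tuple(np.int32(proj(c,[[.630,-.027,.124]])[0])));print(b,back(c,[b[0]],.124))
E
```

```text
[0.57715271 0.06350348 0.14326666] 24.05 [-0.35193989  0.49809125 -3.65143784] 0.011486639878723023 [ 5.01120956e-01 -8.65377249e-01 -6.29884436e-05] [ 7.40929515e-06  7.70778254e-05 -9.99999997e-01] [-0.87193882  0.59682276  1.03058202  1.81419125 -0.58169772  1.07030775
 -0.668736  ]
centre [ 0.62926928 -0.02649576  0.14326011]
(array([314.64761905, 207.95238095]), 105) [[ 0.62837859 -0.02869783  0.124     ]]
```

Request:
play_rows([
  [0,[0,0,-0.1],0],
  [0,[0,0,-0.5],0.3],
  [0,[0,0,-1.7],0.9],
  [0,[0,0.1,-3.6],2],
  [0,[0,0.2,-6.4],3.5],
  [0,[0,0.5,-10],5.5],
  [0,[0,1,-14.4],7.9],
  [0,[0,1.8,-19.2],10.6],
  [0,[0,2.9,-24.3],13.5],
  [0,[0,4.3,-29.5],16.5],
  [0,[0,5.9,-34.5],19.4],
  [0,[0,7.6,-39.1],22.1],
  [0,[0,9.3,-43.1],24.5],
  [0,[0,10.9,-46.3],26.5],
  [0,[0,12.2,-48.8],28],
  [0,[0,13.1,-50.5],29.1],
  [0,[0,13.7,-51.5],29.7],
  [0,[0,13.9,-51.9],30],
  [0,[0,13.9,-52],30],
  [0,[0,13.9,-52],30],
])

```text
time: 26.1
eef_pos: [0.6291, 0.0777, 0.1433]
eef_rot: [0.0, 0.707, 0.001, -0.707]
ft_force: [-0.6, 0.0, -2.9]
gripper_width: 0.0118
```

```bash
python3 - <<'E'
from ball import *
o,p,R=st();print(p,o['time'],o['ft_force'],o['gripper_width'],R[:,1],R[:,0],o['joint_pos'],abs(o['qd']).max())
print('centre',p+.104*R[:,1])
c=cam('scene','s15.png');b=ball(c,tuple(np.int32(proj(c,[[.630,-.027,.124]])[0])));print(b,back(c,[b[0]],.124))
t=cam('top','t15.png')
a=cv2.imread('pics/s15.png');cv2.imwrite('pics/z15.png',cv2.resize(a[110:280,220:400],None,fx=3.5,fy=3.5,interpolation=3))
E
```

```text
[0.62911198 0.07765461 0.14327201] 26.1 [-0.60331656  0.03474777 -2.89381285] 0.0117621339017674 [ 1.38893623e-03 -9.99999015e-01 -2.03099676e-04] [ 1.46212243e-05  2.03120180e-04 -9.99999979e-01] [-0.86396842  0.74211708  1.12974997  1.6804457  -0.71722392  1.19462442
 -1.12215561] 0.0017105418992562796
centre [ 0.62925643 -0.02634529  0.14325088]
(array([313.78666667, 207.        ]), 75) [[ 0.62512435 -0.03008604  0.124     ]]
```

View pics/z15.png

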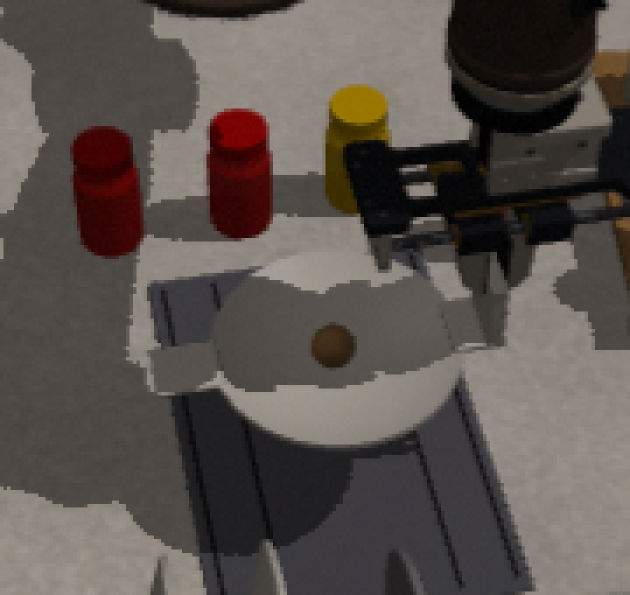

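View pics/t15.png

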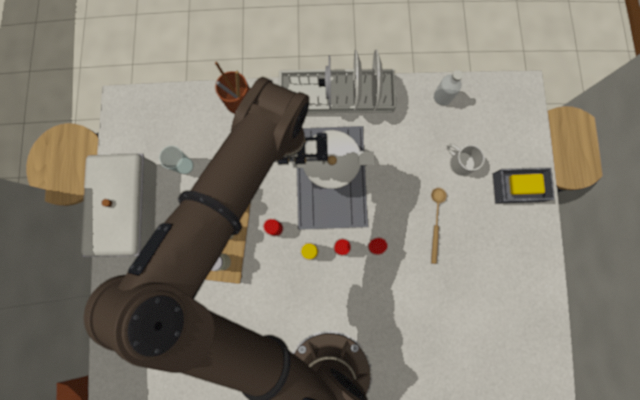

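Request:
play_rows([
  [0,[0,0,0],0],
  [0,[0,0,0],0],
  [0,[0,0,0],0],
  [0,[0,0,0],0],
  [0,[0,0,0],0],
  [0,[0,0,0],0],
  [0,[0,0,0],0],
  [0,[0,0,0],0],
  [0,[0,0,0],0],
  [0,[0,0,0],0],
])

```text
time: 27.2
eef_pos: [0.6292, 0.0776, 0.1432]
eef_rot: [0.0, 0.707, 0.0, -0.707]
ft_force: [0.4, -0.1, -1.7]
gripper_width: 0.0116
```

```bash
python3 - <<'E'
from h import *
o,p,R=st();print(p,o['time'],o['ft_force'],o['gripper_width'],abs(o['qd']).max())
c=cam('scene','s16.png')
a=cv2.imread('pics/s16.png');s=4;x0,y0=250,160
a=cv2.resize(a[y0:260,x0:380],None,fx=s,fy=s,interpolation=3);a=cv2.convertScaleAbs(a,alpha=1.8)
th=np.linspace(0,2*np.pi,80);ctr=p+.104*R[:,1];zb=p[2]-.039
def dr(P,col):
    q=(proj(c,P)+.5-[x0,y0])*s; cv2.polylines(a,[np.int32(np.round(q*16))],True,col,1,shift=4)
dr(np.c_[ctr[0]+.085*np.cos(th),ctr[1]+.085*np.sin(th),0*th+zb+.026],(0,0,255))
dr([[ctr[0]-.02,ctr[1]-.085,zb+.0235],[ctr[0]+.02,ctr[1]-.085,zb+.0235],[ctr[0]+.02,ctr[1]-.124,zb+.0235],[ctr[0]-.02,ctr[1]-.124,zb+.0235]],(0,255,0))
q=proj(c,[[ctr[0],ctr[1],zb+.02]])[0];q=(q+.5-[x0,y0])*s;cv2.circle(a,tuple(np.int32(q)),22,(255,0,255),1)
cv2.imwrite('pics/z16.png',a)
E
```

```text
[0.62919253 0.07759186 0.14322376] 27.2 [ 0.37638962 -0.05866877 -1.71538524] 0.011560254799055104 0.000935550873379636
```

View pics/z16.png

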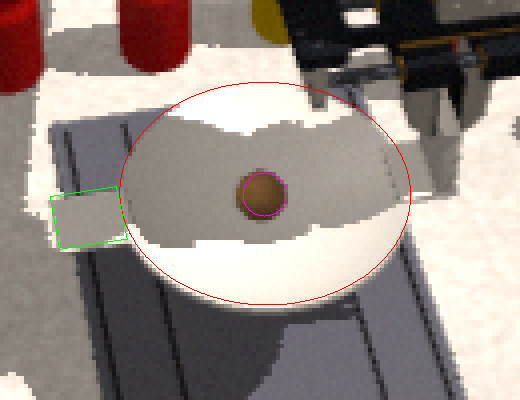

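```bash
python3 - <<'E'
from plant import robot
print(robot.finish_job())
E
```

```text
the job is handed in; nothing more can be done
None
```

The job is handed in at 27.3 s of the 61 s allowed, with the jar on the shelf and the arm still holding the turned dish.

- **Jar:** it stands upright in the gap and the gripper has let go. The last check from the top camera put it about 3 mm off midway, towards the far jar, and about 1 mm off the line of the row. The scene camera gave the same 3 mm. I judged that close enough and did not mend it.
- **Dish:** I gripped it by its upright slab, lifted it straight up 100 mm and turned it 90° about its own centre. The tongue now points to the mug's side (-y).
- **Last checks on the dish:** the arm was practically still (joint speeds below 0.001 rad/s) and the underside was about 10 cm above the mat. The dish outline matched a level one to within about half a pixel, and the ball lay within about 2 mm of the middle.
- **A check that disagreed:** the automatic ball position drifted to about 5 mm off the middle once the arm's shadow fell across it. I read the ball by eye from an overlay instead.
- **Everything else:** nothing else looked moved in the last pictures. I read wrist forces only at the end of each move, and the highest was about 10 N, when the jar was set down.

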